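# Take the slide carrier off its hook and hold it over the dish

### The job

Take the blue slide carrier by its grip, lift it up and off its hook without tipping it, and bring it over the middle of the white kidney dish. Finish while still holding it there, steady and level in the air, with its underside roughly 5 to 15 cm above the dish's rim; do not put it down or let go. Leave the dish, the yellow carrier and the other things on the desk where they are.

Things in the scene. Friction and masses are not known exactly. Their poses are not given: they have to be found in the camera images.
- carrier_blue: Blue slide carrier hanging on stand_blue; the one to take. 0.15 to 0.31 kg, centre of mass low on its mid axis. Origin: centre of its underside, z up, x along the hook arm (heading of its stand), y along the slides. Body 58 (x) x 88 (y) x 32 mm high, full of upright glass slides. The hook arm's axis is 91 mm above the origin, 45 to 65 mm out from the post.
- grip_blue (a point): Centre of the blue carrier's solid grip block, 14 (x) x 24 (y) x 38 mm high, 124 mm above the carrier's underside on its mid axis (block from 105 to 143 mm); axes as the carrier's.
- bail_blue (a point): Apex of the blue carrier's 6 mm wire bail, 100 mm above its underside, just under the grip. The bail lies in the carrier's plane x = 0: upright at y = +-42 mm from the body to 70 mm height, then sloping in to the apex. The hook arm passes through it under the apex; some 55 mm are free between arm and slides below.
- tip_blue (a point): Top end of the upturned tip of stand_blue's hook: 90 mm from the post along the stand's -x, 202 mm above the desk, 18 mm above the arm's upper side.
- stand_blue: Fixed hook stand holding the blue carrier: steel base 100 x 100 x 14 mm, post 12 mm thick with a black ball on top (z 189 mm). Origin under the post, on the base's underside; z up. At z = 180 mm an 8 mm round arm runs level along the stand's own -x, roughly toward the robot, to an upturned tip. Yaw within 0.4 rad of the world's; the two stands may swap places.
- carrier_yellow: Yellow slide carrier hanging on stand_yellow; same build as the blue one, stays. 0.15 to 0.31 kg, centre of mass low on its mid axis. Origin: centre of its underside, z up, x along the hook arm (heading of its stand), y along the slides. Body 58 (x) x 88 (y) x 32 mm high, full of upright glass slides. The hook arm's axis is 91 mm above the origin, 45 to 65 mm out from the post.
- stand_yellow: Fixed hook stand holding the yellow carrier: steel base 100 x 100 x 14 mm, post 12 mm thick with a black ball on top (z 189 mm). Origin under the post, on the base's underside; z up. At z = 180 mm an 8 mm round arm runs level along the stand's own -x, roughly toward the robot, to an upturned tip. Yaw within 0.4 rad of the world's; the two stands may swap places.
- dish: White enamelled kidney dish, loose, 212 mm (its x) x 165 mm (its y) x 46 mm high to the rim; open on top. Origin at the centre of its outline on the underside; stands upright on the desk with its long side roughly along world y.
- jar: Small round glass jar, 54 mm across, 56 mm high, bystander. Origin under its centre.
- bottle: Brown bottle with a black cap, 44 mm across, 120 mm high, bystander. Origin under its centre.
- kitchen_timer: Grey timer, 47 x 66 x 62 mm high, bystander. Origin under its centre.

How it is judged:
On the way:
1. the blue carrier is off its hook: held by the fingers in front of the hook's tip, touching the stand no more (contact force between carrier_blue and stand_blue below 0.05 N and contact force between carrier_blue and the fingers above 0.5 N and horizontal distance between grip_blue and stand_blue above 0.105 m and height (world z) of carrier_blue above 0.06 m), for 0.1 s.
At the end, for the whole second after the job is handed in: Blue carrier held by the fingers at rest (20 mm/s), level (8 degrees), its middle within 40 mm of the dish's middle from above, underside 80 to 220 mm above the desk, touching no dish, stand or other carrier; dish and bystanders within 20 mm of their places, yellow carrier within 30 mm (horizontal distance between carrier_blue and dish below 0.04 m and height (world z) of carrier_blue between 0.08 and 0.22 m and angle between carrier_blue's own z axis and vertical below 0.14 rad and linear speed of carrier_blue below 0.02 m/s and angular speed of carrier_blue below 0.15 rad/s and contact force between carrier_blue and the fingers above 0.5 N and contact force between carrier_blue and dish below 0.05 N and contact force between carrier_blue and stand_blue below 0.05 N and contact force between carrier_blue and stand_yellow below 0.05 N and contact force between carrier_blue and carrier_yellow below 0.05 N and distance of each of dish, jar, bottle, kitchen_timer from where it was at the start of the episode below 0.02 m and distance of carrier_yellow from where it was at the start of the episode below 0.03 m); the arm keeps its last pose, push and grip.
It fails at once if the blue carrier is tipped by more than about 30 degrees (angle between carrier_blue's own z axis and vertical above 0.52 rad).
It fails at once if the blue carrier comes down near the desk or into the dish (height (world z) of carrier_blue below 0.045 m).
It fails at once if the dish is moved (distance of dish from where it was at the start of the episode above 0.02 m).
It fails at once if the yellow carrier is disturbed (distance of carrier_yellow from where it was at the start of the episode above 0.03 m).
It fails at once if the jar, the bottle or the timer is moved (distance of any of jar, bottle, kitchen_timer from where it was at the start of the episode above 0.02 m).
It also fails if it takes over 38 s, if anything falls off the work surface, if the arm or the gripper's body presses on something with over 40 N, if the wrist force passes 120 N, or if a joint passes its speed limit or range.

### The arm

A 6-joint arm with a two-finger parallel gripper is mounted at the origin on a cart in front of the work surface, level with it; the furniture and walls round the work are solid. World frame = base frame: x ahead of the robot, y to its left, z up, the work surface at z = 0. Lengths are in m, angles in rad, forces in N, time in s.
With the tool pointing down it reaches from about 0.35 to 0.975 m from the base axis. Payload 4.9 kg.
Tool frame: the origin (TCP) lies midway between the tips of the shut fingers; the grasp point (between the pads) lies 19 mm behind it (ctrl.tcp_to_grasp is the distance from the TCP to the grasp point, in m); z points along the fingers, y is the line along which they close (so a half turn about z gives the same grasp; the last joint's range is limited). The gripper opens to 85 mm and grips with 20 to 120 N. Pads are 22 mm wide; open, the fingers measure 114 mm over their backs; the gripper's body (76 mm by 85 mm) begins 54 mm behind the grasp point. The pads swing forward as they close: fully open they stand 13 mm farther back than shut.
Start: joints at [-1.336, 0.053, 1.613, -0, 1.476, -0.119], TCP at [0.217, -0.586, 0.231] pointing down, gripper open.
Joint ranges: [-3.01, 3.01], [-1.01, 2.22], [0.06, 2.58], [-1.02, 4.17], [0.09, 2.62], [-3.14, 3.14]. Speed limits (rad/s): [2.57, 2.57, 3.14, 3.14, 3.14, 3.14].

### API

Orientations are given as a rotation vector (axis times angle).
In Python, from station import ctrl gives the robot as it stands.
- The arm moves only by the tool shift_gripper, called as a command line: name --pt "numbers of a row" for each row, then --argument value for the rest. Schema: {"type":"object","properties":{"increments":{"type":"array","items":{"type":"array","prefixItems":[{"type":"number"},{"type":"array","items":{"type":"number"},"minItems":3,"maxItems":3},{"type":"array","items":{"type":"number"},"minItems":3,"maxItems":3}],"minItems":3,"maxItems":3},"minItems":1,"maxItems":20},"squeeze":{"type":"number"},"only":{"type":"string"},"quiet":{"type":"boolean"},"lines":{"type":"string"}},"required":["increments"],"additionalProperties":false}. increments is a list of rows, 1 to 20 of them, each written [opening, [dx, dy, dz], [rx, ry, rz]]: the finger opening in m, then dx, dy, dz in shares of 1 m (1.0 is 1 m), then a rotation vector rx, ry, rz in normalised numbers (1 is 90 degrees); each row is the pose to reach, as a shift and turn from the pose commanded when the call began, along the tool's axes at that moment; what a row does not reach only later rows make up. A row lasts 1/12 s, in which the tool goes at most 0.0417 m and 0.125 rad, less where a joint would pass 70% of its speed; a pose out of reach is approached as far as the arm can. The fingers move at their own pace and stop on an object; squeeze is the grip in N (left out, the last holds). Time passes only in rows, so rows that do not move let the fingers close. The tool returns the time, the measured TCP pose, the force, the opening and the grip force at its end. only (a regular expression) keeps the lines of the reply that match it, lines (a string "A,B") keeps lines A to B, and quiet returns only ok. Input that does not fit is refused with a message, and nothing moves.
- ctrl.get_obs(): the state, without advancing time (a new reading comes with each control period).
- ctrl.get_image(name): name is "side" or "top" or "wrist"; returns the picture (480x640x3 uint8, red, green, blue); there is no depth.
- ctrl.camera_params(name): a dict with "fx", "fy", "cx", "cy" (pixels), "k1" (the pictures are not rectified: a ray, as slopes to the right and down, at radius r is drawn at 1 + k1 r^2 times it, then the intrinsics apply), "T" (4x4, takes a point from camera to world coordinates); the wrist camera has in their place "tool_from_camera" (4x4, takes a point from camera to tool coordinates, whose origin is the TCP and whose axes are the flange's). Camera axes: x right, y down, z forward; pixel columns grow to the right and rows downward; lengths in m; the calibration is good to about 2 mm. A picture is of the moment at which its call begins: read the wrist's pose just before it. camera_params takes no time and is no camera call.
- ctrl.finish_job(): hands the job in; it is judged then, once.
The state is a dict: "t": time; "q": joint angles; "dq": joint speeds; "effort": joint torques, N m; "tool_pos": TCP position; "tool_rot": TCP orientation; "contact_force": force on the tool from outside, world axes, zero at the start; "wrist_torque": the same for the moment, N m; "opening": finger opening in m; "grip_force": force on a finger pad.
Only numpy, scipy, OpenCV 4.12 (cv2) and the standard library are available. Lean on these libraries where they do the work, as an engineer would, in place of code of your own. Each camera call takes 0.05 s, during which the arm holds its last target. There are 200 camera calls.

## Working session

There is one attempt and no reset: what is moved stays moved. The work goes in short steps, Python scripts to look and compute and a tool call to move; the robot and the scene stay as the last step left them, time stands still between calls to the robot, and variables do not carry over. Pictures are saved under pics/ and viewed, at most 10 in all, crops included, and the job is handed in when it is done.

```bash
ls; mkdir -p pics
```

Run:
```python
from station import ctrl
import cv2,numpy as np
for n in ("side","top"):
    im=ctrl.get_image(n); cv2.imwrite(f"pics/{n}0.png",im[...,::-1])
    p=ctrl.camera_params(n); print(n,{k:(np.round(v,4).tolist()) for k,v in p.items()})
o=ctrl.get_obs(); print(o, ctrl.tcp_to_grasp)
```

```text
pics
station.py
side {'fx': 592.9724, 'fy': 592.9724, 'cx': 314.3683, 'cy': 245.8913, 'k1': -0.1664, 'T': [[-0.9649, -0.1042, 0.2412, 0.2123], [-0.2627, 0.3727, -0.89, 1.081], [0.0028, -0.9221, -0.387, 0.6179], [0.0, 0.0, 0.0, 1.0]]}
top {'fx': 457.0267, 'fy': 457.0267, 'cx': 322.2973, 'cy': 229.4626, 'k1': -0.0898, 'T': [[-0.0206, -0.9867, 0.1614, 0.3628], [-0.9998, 0.0202, -0.0046, 0.0127], [0.0013, -0.1615, -0.9869, 0.9892], [0.0, 0.0, 0.0, 1.0]]}
{'t': 0.1, 'q': array([-1.33599536e+00,  5.32977091e-02,  1.61413432e+00, -3.62844764e-06,
        1.47599775e+00, -1.19019605e-01]), 'dq': array([-0.00038127, -0.00092155, -0.00363678,  0.00127502, -0.00155691,
        0.00050492]), 'effort': array([ 1.19720843e-05, -3.94906354e+01, -3.71361244e+01, -1.87832256e-04,
        3.96109972e-03,  1.19104436e-05]), 'tool_pos': array([ 0.21641095, -0.58574735,  0.23019506]), 'tool_rot': array([-3.09075382e+00, -5.52563330e-01,  1.72527802e-04]), 'contact_force': array([ 0.12142796,  0.20702833, -0.13537951]), 'wrist_torque': array([ 0.03390535,  0.04177279, -0.04743414]), 'grip_force': 0.0, 'opening': 0.08545687453959247} 0.0187
```

View pics/side0.png

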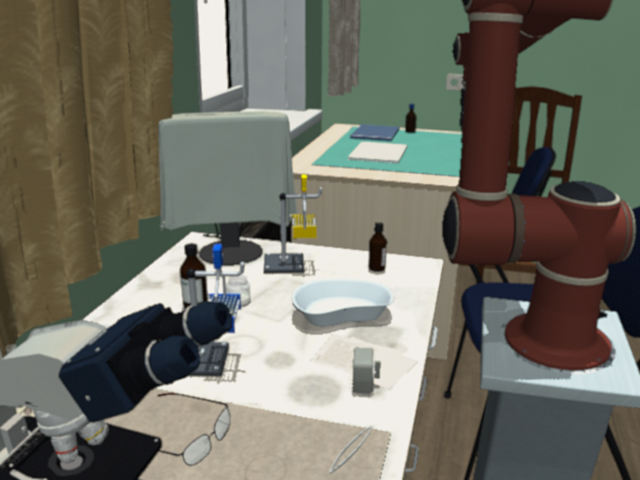

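View pics/top0.png

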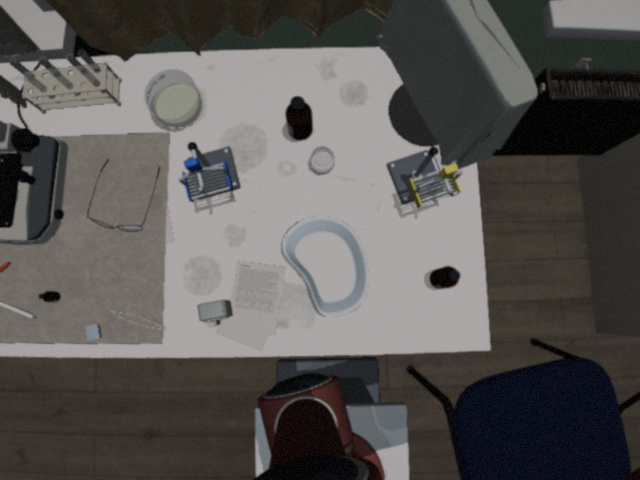

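The side view shows the blue carrier's grip near (218,255), with the microscope in front of it. The yellow carrier is at (304,200) and the dish at (343,300). In the top view the blue carrier is at (207,180), the dish at (327,265), the jar at (321,160), the bottle at (299,118) and the timer at (214,311).

Create h.py:
```python
import cv2,numpy as np
from station import ctrl
def ray(n,uv):
    p=ctrl.camera_params(n); K=np.array([[p['fx'],0,p['cx']],[0,p['fy'],p['cy']],[0,0,1]])
    s=cv2.undistortPoints(np.array(uv,float).reshape(-1,1,2),K,np.array([p['k1'],0,0,0,0.]))[:,0]
    d=np.c_[s,np.ones(len(s))]@p['T'][:3,:3].T
    return p['T'][:3,3],d
def plane(n,uv,z):
    c,d=ray(n,uv); return c+d*((z-c[2])/d[:,2])[:,None]
def tri(uv1,uv2,n1="side",n2="top"):
    c,d=ray(n1,uv1); e,f=ray(n2,uv2); d=d[0];f=f[0]
    ab=np.linalg.lstsq(np.c_[d,-f],e-c,rcond=None)[0]
    a=c+ab[0]*d;b=e+ab[1]*f; return (a+b)/2,np.linalg.norm(a-b)
```

Run:
```python
from h import *
for n,(x0,y0,x1,y1) in {"side":(150,210,270,390),"top":(150,120,260,230)}.items():
    im=cv2.imread(f"pics/{n}0.png"); hsv=cv2.cvtColor(im,cv2.COLOR_BGR2HSV)
    m=cv2.inRange(hsv,(105,150,60),(125,255,255)); 
    c=np.zeros_like(m); c[y0:y1,x0:x1]=m[y0:y1,x0:x1]
    k,l,s,ce=cv2.connectedComponentsWithStats(c)
    for i in range(1,k):
        if s[i,4]>8: print(n,s[i],ce[i].round(1))
    cv2.imwrite(f"pics/{n}0c.png",cv2.resize(im[y0:y1,x0:x1],None,fx=5 if n=="top" else 3.3,fy=5 if n=="top" else 3.3,interpolation=cv2.INTER_CUBIC))
im=cv2.imread("pics/top0.png")
hsv=cv2.cvtColor(im,cv2.COLOR_BGR2HSV)[200:330,270:385]
m=cv2.inRange(hsv,(85,25,60),(125,255,255)); cs,_=cv2.findContours(m,0,1)
c=max(cs,key=cv2.contourArea)[:,0]+[270,200]; print(c.min(0),c.max(0))
w=plane("top",c,.046)[:,:2].astype(np.float32); r=cv2.minAreaRect(w); print("dish",r,w.min(0),w.max(0),cv2.boxPoints(r))
a=cv2.imread("pics/top0c.png");b=cv2.imread("pics/side0c.png");H=max(a.shape[0],b.shape[0])
pad=lambda q:cv2.copyMakeBorder(q,0,H-q.shape[0],0,0,0)
o=np.hstack([pad(a),pad(b)]);print(o.shape);s=min(1,800/o.shape[1],600/o.shape[0]);cv2.imwrite("pics/crop.png",cv2.resize(o,None,fx=s,fy=s));print(s)
```

```text
side [212 244  11  25 197] [217.3 254.9]
side [227 295   8   4  14] [230.5 295.7]
side [236 295   3   4   9] [237.3 296.3]
side [229 317   5  15  40] [231.6 324.6]
top [185 159  16   9 103] [192.  162.8]
top [223 161   5  10  21] [225.1 165.4]
top [227 175   5  13  36] [228.8 180.7]
top [187 187   3  11  16] [187.9 191.9]
[285 220] [365 312]
dish ((0.44804608821868896, -0.007368400692939758), (0.1958777904510498, 0.13828042149543762), 29.629610061645508) [ 0.34638315 -0.07787209] [0.53716487 0.0866452 ] [[ 0.32873142  0.00431088]
 [ 0.39709604 -0.11588793]
 [ 0.56736076 -0.01904768]
 [ 0.49899614  0.10115113]]
(594, 946, 3)
0.8456659619450317
```

View pics/crop.png

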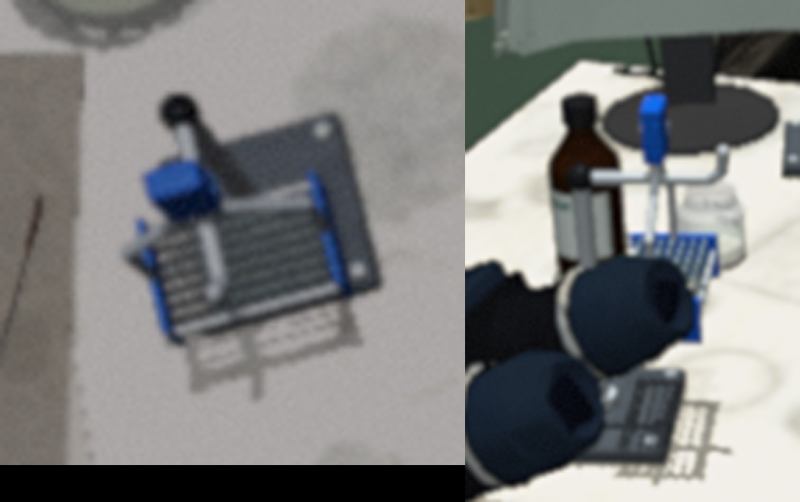

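The left crop (top view) shows the ball at about (192.6,146) and the hook tip at about (200.4,188.6), with the grip centred between them. The right crop (side view) shows the ball at about (191,273) and the tip at about (242,262). The grip spans rows 244–269 around column 217.

Run:
```python
from h import *
g,e=tri((217.3,256.2),(192.5,163.2)); print("grip",g,e)
print("grip top@.236", plane("top",[(192,162.8)],.228))
t,e=tri((242.1,262),(200.4,188.6)); print("tip",t,e)
b,e=tri((191.2,272.5),(192.6,146)); print("ball",b,e)
print(plane("top",[(192.6,146)],.189),plane("top",[(200.4,188.6)],.198))
d=b-t; print("yaw",np.arctan2(d[1],d[0]),np.linalg.norm(d[:2]))
im=cv2.imread("pics/top0.png")
g=cv2.cvtColor(im,cv2.COLOR_BGR2HSV)
m=cv2.inRange(g[205:325,275:380],(80,14,0),(130,255,255)); m=cv2.morphologyEx(m,cv2.MORPH_OPEN,np.ones((3,3)))
cs,_=cv2.findContours(m,0,1);c=max(cs,key=cv2.contourArea)[:,0]+[275,205];print(c.min(0),c.max(0))
w=plane("top",c,.04)[:,:2].astype(np.float32)
for a in np.arange(0,180,15):
    u=np.array([np.cos(np.radians(a)),np.sin(np.radians(a))]);p=w@u; print(a,np.ptp(p).round(3),end='; ')
print(w.min(0),w.max(0)); cv2.drawContours(im,[c[:,None]],-1,(0,0,255),1); cv2.imwrite("pics/d.png",cv2.resize(im[205:325,275:380],None,fx=4,fy=4))
from scipy.spatial.transform import Rotation as R
o=ctrl.get_obs();print(R.from_rotvec(o['tool_rot']).as_matrix().round(3)); print(ctrl.camera_params("wrist"))
```

```text
grip [0.61297839 0.23719719 0.21284391] 0.0018420407612066967
grip top@.236 [[0.60976338 0.23404516 0.228     ]]
tip [0.5709245  0.22535525 0.20139119] 0.0019235878663699255
ball [0.65829504 0.24796388 0.18066376] 0.0008929599423639403
[[0.65479551 0.24537093 0.189     ]] [[0.57085244 0.22596085 0.198     ]]
yaw 0.253212950001193 0.0902483363201629
[285 219] [365 313]
0 0.196; 15 0.2; 30 0.202; 45 0.201; 60 0.195; 75 0.183; 90 0.166; 105 0.154; 120 0.144; 135 0.164; 150 0.179; 165 0.19; [ 0.3442068  -0.07901848] [0.5405943  0.08714976]
[[ 0.938  0.346 -0.   ]
 [ 0.346 -0.938  0.002]
 [ 0.    -0.002 -1.   ]]
{'fx': 350.2430606454484, 'fy': 350.2430606454484, 'cx': 320.9803253505864, 'cy': 240.37784412252762, 'k1': -0.048836255869297726, 'tool_from_camera': array([[ 2.48416778e-05, -9.58352995e-01, -2.85586301e-01,
         7.25399701e-02],
       [ 9.99999749e-01, -1.78594361e-04,  6.86300818e-04,
        -7.00593551e-04],
       [-7.08722548e-04, -2.85586246e-01,  9.58352750e-01,
        -1.44135905e-01],
       [ 0.00000000e+00,  0.00000000e+00,  0.00000000e+00,
         1.00000000e+00]])}
```

View pics/d.png

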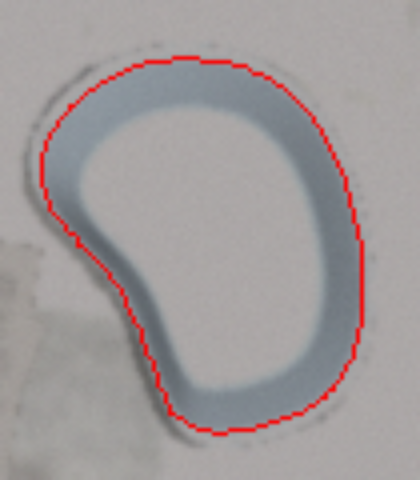

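The rows are not in the units I measure in: turns go in shares of 90 degrees. I convert before sending: 0.1 rad / 1.5708 = 0.0637.

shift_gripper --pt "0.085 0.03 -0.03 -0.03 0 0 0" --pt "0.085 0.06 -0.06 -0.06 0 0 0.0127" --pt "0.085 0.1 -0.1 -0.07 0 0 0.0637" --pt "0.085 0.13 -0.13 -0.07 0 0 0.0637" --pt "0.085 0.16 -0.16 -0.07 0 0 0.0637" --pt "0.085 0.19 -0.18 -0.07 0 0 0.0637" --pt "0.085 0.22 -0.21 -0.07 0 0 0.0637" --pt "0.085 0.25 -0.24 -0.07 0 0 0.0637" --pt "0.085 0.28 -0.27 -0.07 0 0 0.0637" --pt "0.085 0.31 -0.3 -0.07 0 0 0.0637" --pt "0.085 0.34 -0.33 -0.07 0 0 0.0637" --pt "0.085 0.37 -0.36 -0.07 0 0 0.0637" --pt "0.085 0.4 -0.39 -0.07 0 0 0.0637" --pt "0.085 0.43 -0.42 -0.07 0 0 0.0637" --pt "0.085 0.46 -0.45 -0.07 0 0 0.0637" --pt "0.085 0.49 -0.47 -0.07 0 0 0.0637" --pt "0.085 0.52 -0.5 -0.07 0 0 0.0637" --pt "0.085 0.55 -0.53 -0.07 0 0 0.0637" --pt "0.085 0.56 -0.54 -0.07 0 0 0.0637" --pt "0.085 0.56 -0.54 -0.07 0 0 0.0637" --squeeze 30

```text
refused: increments[0]: [0.085, 0.03, -0.03, -0.03, 0, 0, 0] is too long (schema: maxItems 3). Nothing was moved.
```

Refused on format, not on reach. It needs rows with the three-number parts in brackets of their own.

shift_gripper --increments '[[0.085, [0.03, -0.03, -0.03], [0, 0, 0]], [0.085, [0.06, -0.06, -0.06], [0, 0, 0.0127]], [0.085, [0.1, -0.1, -0.07], [0, 0, 0.0637]], [0.085, [0.13, -0.13, -0.07], [0, 0, 0.0637]], [0.085, [0.16, -0.16, -0.07], [0, 0, 0.0637]], [0.085, [0.19, -0.18, -0.07], [0, 0, 0.0637]], [0.085, [0.22, -0.21, -0.07], [0, 0, 0.0637]], [0.085, [0.25, -0.24, -0.07], [0, 0, 0.0637]], [0.085, [0.28, -0.27, -0.07], [0, 0, 0.0637]], [0.085, [0.31, -0.3, -0.07], [0, 0, 0.0637]], [0.085, [0.34, -0.33, -0.07], [0, 0, 0.0637]], [0.085, [0.37, -0.36, -0.07], [0, 0, 0.0637]], [0.085, [0.4, -0.39, -0.07], [0, 0, 0.0637]], [0.085, [0.43, -0.42, -0.07], [0, 0, 0.0637]], [0.085, [0.46, -0.45, -0.07], [0, 0, 0.0637]], [0.085, [0.49, -0.47, -0.07], [0, 0, 0.0637]], [0.085, [0.52, -0.5, -0.07], [0, 0, 0.0637]], [0.085, [0.55, -0.53, -0.07], [0, 0, 0.0637]], [0.085, [0.56, -0.54, -0.07], [0, 0, 0.0637]], [0.085, [0.56, -0.54, -0.07], [0, 0, 0.0637]]]' --squeeze 30

```text
t: 1.77
tool_pos: [0.5557, 0.1196, 0.3]
tool_rot: [-3.113, -0.406, 0.002]
contact_force: [0.2, -0.3, 0.1]
opening: 0.0852
grip_force: 0.0
```

Create rel.py:
```python
import sys
from h import *
from scipy.spatial.transform import Rotation as R
o=ctrl.get_obs(); M=R.from_rotvec(o['tool_rot']).as_matrix(); g=np.array(eval(sys.argv[1]))
print("t",o['t'],"pos",o['tool_pos'].round(4),"F",o['contact_force'].round(1),"open",o['opening'],"gf",o['grip_force'],"yaw",np.arctan2(M[1,0],M[0,0]).round(4),"tilt",M[:2,2].round(4),"q6",o['q'][5])
print("tool shift",(M.T@(g-o['tool_pos'])).round(4))
```

```bash
python3 rel.py [0.612,0.2365,0.30]
```

```text
t 1.7667 pos [0.5557 0.1196 0.3   ] F [ 0.2 -0.3  0.1] open 0.08522868761928025 gf 0.0 yaw 0.2596 tilt [-0.0015  0.0023] q6 1.3910846818917362
tool shift [ 0.0845 -0.0986  0.0001]
```

To row units: 0.01 rad / 1.5708 = 0.0064.

shift_gripper --increments '[[0.085, [0.03, -0.03, 0], [0, 0, 0]], [0.085, [0.06, -0.06, 0], [0, 0, 0]], [0.085, [0.07, -0.09, 0], [0, 0, 0]], [0.085, [0.084, -0.099, 0], [0, 0, 0.0064]], [0.085, [0.084, -0.099, 0], [0, 0, 0.0064]], [0.085, [0.084, -0.099, 0], [0, 0, 0.0064]]]'

```text
t: 2.27
tool_pos: [0.611, 0.2312, 0.3003]
tool_rot: [3.117, 0.383, -0.003]
contact_force: [0.6, -0.1, -0.2]
opening: 0.0853
grip_force: 0.0
```

```bash
python3 rel.py [0.612,0.2365,0.196]
```

Run:
```python
from h import *
im=ctrl.get_image("wrist"); cv2.imwrite("pics/w1.png",im[...,::-1])
hsv=cv2.cvtColor(im,cv2.COLOR_RGB2HSV); m=cv2.inRange(hsv,(105,150,60),(125,255,255))
k,l,s,ce=cv2.connectedComponentsWithStats(m)
for i in range(1,k):
    if s[i,4]>40: print(s[i],ce[i].round(1))
```

```text
t 2.2667 pos [0.611  0.2312 0.3003] F [ 0.6 -0.1 -0.2] open 0.08527036690828724 gf 0.0 yaw 0.2448 tilt [-0.0018 -0.001 ] q6 1.5742004892411723
tool shift [ 0.0025 -0.0049  0.1043]
[355 181   6  31 121] [357.8 196.7]
[267 185   5  28 109] [268.8 198.6]
[ 293  228   36   34 1110] [310.6 245. ]
[356 229   4  14  52] [357.4 235.1]
[269 230   4  14  46] [270.6 236.3]
```

View pics/w1.png

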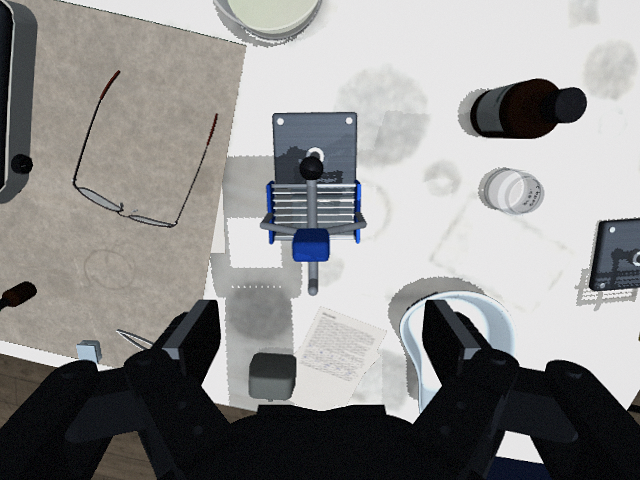

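The wrist view shows the blue grip at (311,245) between the ball (311,168) and the hook tip (313,290), so the tool yaw is aligned. The grip sits slightly left of centre; next I compute its exact position.

Run:
```python
from h import *
from scipy.spatial.transform import Rotation as R
p=ctrl.camera_params("wrist");o=ctrl.get_obs()
T=np.eye(4);T[:3,:3]=R.from_rotvec(o['tool_rot']).as_matrix();T[:3,3]=o['tool_pos'];p['T']=T@p['tool_from_camera']
ctrl.camera_params=lambda n:p
for n,uv,z in [("gripmid",(311,250),.232),("grip -x edge",(311,261),.232),("ball",(311,168),.189),("tip",(313,290),.202)]: print(n,plane("w",[uv],z))
```

```text
gripmid [[0.61169297 0.23781132 0.232     ]]
grip -x edge [[0.60442546 0.23606769 0.232     ]]
ball [[0.65796757 0.25009183 0.189     ]]
tip [[0.57128316 0.22737081 0.202     ]]
```

To row units: -0.01 rad / 1.5708 = -0.0064.

shift_gripper --increments '[[0.085, [0.002, -0.006, 0.02], [0, 0, -0.0064]], [0.085, [0.002, -0.006, 0.04], [0, 0, -0.0064]], [0.085, [0.002, -0.006, 0.05], [0, 0, -0.0064]], [0.085, [0.002, -0.006, 0.05], [0, 0, -0.0064]], [0.085, [0.002, -0.006, 0.05], [0, 0, -0.0064]]]'

```text
t: 2.73
tool_pos: [0.6113, 0.2364, 0.2509]
tool_rot: [3.116, 0.396, -0.002]
contact_force: [-0.2, -0.1, 0.6]
opening: 0.0853
grip_force: 0.0
```

```bash
python3 rel.py [0.6118,0.2375,0.196]
```

```text
t 2.7333 pos [0.6113 0.2364 0.2509] F [-0.2 -0.1  0.6] open 0.08527402251731846 gf 0.0 yaw 0.2526 tilt [-0.0013 -0.0005] q6 1.5738744199428343
tool shift [ 0.0009 -0.0009  0.0549]
```

shift_gripper --increments '[[0.085, [0.001, -0.001, 0.02], [0, 0, 0]], [0.085, [0.001, -0.001, 0.04], [0, 0, 0]], [0.085, [0.001, -0.001, 0.05], [0, 0, 0]], [0.085, [0.001, -0.001, 0.055], [0, 0, 0]], [0.085, [0.001, -0.001, 0.055], [0, 0, 0]], [0.085, [0.001, -0.001, 0.055], [0, 0, 0]]]'

```text
t: 3.23
tool_pos: [0.6129, 0.2387, 0.1975]
tool_rot: [-3.116, -0.397, -0.002]
contact_force: [0.2, -0.3, 1.8]
opening: 0.0851
grip_force: 0.0
```

```bash
python3 rel.py [0.6118,0.2375,0.196]
python3 -c "
from h import *
cv2.imwrite('pics/w2.png',ctrl.get_image('wrist')[...,::-1])"
```

```text
t 3.2333 pos [0.6129 0.2387 0.1975] F [ 0.2 -0.3  1.8] open 0.08510685198625186 gf 0.0 yaw 0.2536 tilt [0.0014 0.0003] q6 1.5755127442365515
tool shift [-0.0014  0.0009  0.0015]
```

View pics/w2.png

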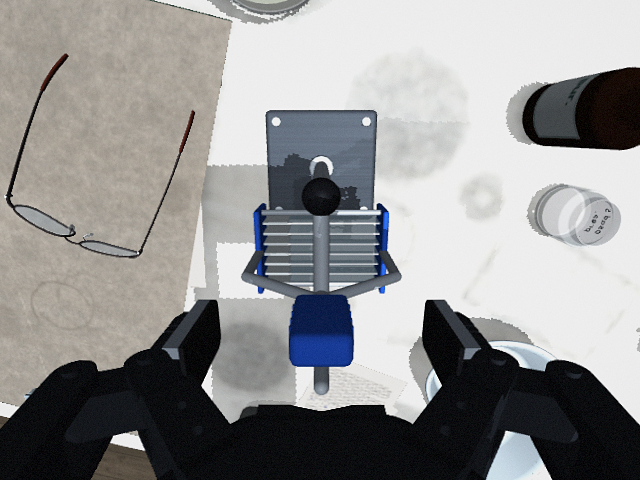

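The grip, at (321,330), is centred between the open pads and the tool is at the right height, so I close on it.

shift_gripper --increments '[[0.03, [0, 0, 0], [0, 0, 0]], [0.03, [0, 0, 0], [0, 0, 0]], [0.03, [0, 0, 0], [0, 0, 0]], [0.02, [0, 0, 0], [0, 0, 0]], [0.015, [0, 0, 0], [0, 0, 0]], [0.01, [0, 0, 0], [0, 0, 0]], [0.01, [0, 0, 0], [0, 0, 0]], [0.01, [0, 0, 0], [0, 0, 0]]]' --squeeze 50

```text
t: 3.95
tool_pos: [0.6126, 0.2388, 0.1966]
tool_rot: [-3.116, -0.398, -0.001]
contact_force: [0.1, -0.6, 2.4]
opening: 0.0232
grip_force: 51.4
```

```bash
python3 rel.py [0.6118,0.2375,0.196]
```

```text
t 3.95 pos [0.6126 0.2388 0.1966] F [ 0.1 -0.6  2.4] open 0.023242866627910464 gf 51.38848900794983 yaw 0.2538 tilt [0.0005 0.0001] q6 1.5755718801595697
tool shift [-0.0011  0.001   0.0006]
```

shift_gripper --increments '[[0.01, [0, 0, -0.004], [0, 0, 0]], [0.01, [0, 0, -0.01], [0, 0, 0]], [0.01, [0, 0, -0.016], [0, 0, 0]], [0.01, [0, 0, -0.022], [0, 0, 0]], [0.01, [0, 0, -0.027], [0, 0, 0]], [0.01, [0, 0, -0.03], [0, 0, 0]], [0.01, [0, 0, -0.03], [0, 0, 0]], [0.01, [0, 0, -0.03], [0, 0, 0]]]'

```text
t: 4.62
tool_pos: [0.6125, 0.2388, 0.2266]
tool_rot: [-3.116, -0.398, -0.001]
contact_force: [0.3, 0.3, -2.7]
opening: 0.0234
grip_force: 51.2
```

```bash
python3 rel.py [0.6118,0.2375,0.226]
python3 -c "
from h import *
a=ctrl.get_image('side')[200:350,140:290,::-1]
cv2.imwrite('pics/s3.png',cv2.resize(a,None,fx=4,fy=4,interpolation=2))"
```

```text
t 4.6167 pos [0.6125 0.2388 0.2266] F [ 0.3  0.3 -2.7] open 0.023386294382826973 gf 51.15897238254547 yaw 0.2538 tilt [0.0005 0.0001] q6 1.5756019560304075
tool shift [-0.001   0.0011  0.0006]
```

View pics/s3.png

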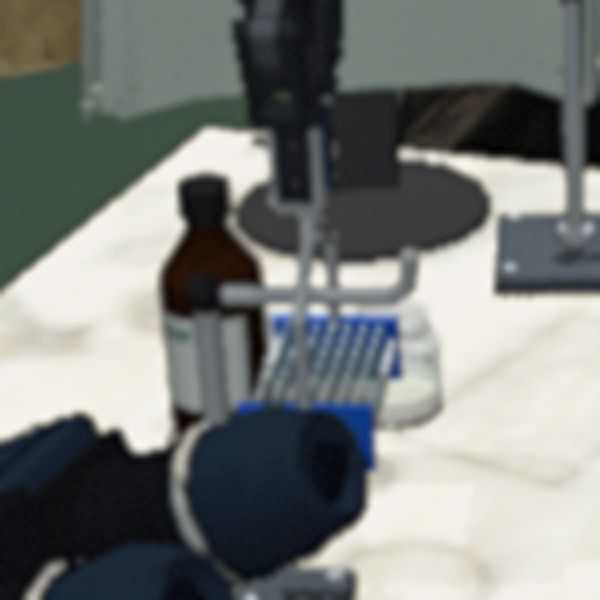

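The carrier is lifted and level. Its bail apex (310,200) is clear above the hook tip (410,250), and the slides are below the arm. Next I slide it out along the tool's -x.

shift_gripper --increments '[[0.01, [-0.002, 0, 0], [0, 0, 0]], [0.01, [-0.006, 0, 0], [0, 0, 0]], [0.01, [-0.012, 0, 0], [0, 0, 0]], [0.01, [-0.02, 0, 0], [0, 0, 0]], [0.01, [-0.028, 0, 0], [0, 0, 0]], [0.01, [-0.036, 0, 0], [0, 0, 0]], [0.01, [-0.044, 0, 0], [0, 0, 0]], [0.01, [-0.052, 0, 0], [0, 0, 0]], [0.01, [-0.06, 0, 0], [0, 0, 0]], [0.01, [-0.068, 0, 0], [0, 0, 0]], [0.01, [-0.076, 0, 0], [0, 0, 0]], [0.01, [-0.084, 0, 0], [0, 0, 0]], [0.01, [-0.09, 0, 0], [0, 0, 0]], [0.01, [-0.094, 0, 0], [0, 0, 0]], [0.01, [-0.096, 0, 0], [0, 0, 0]], [0.01, [-0.096, 0, 0], [0, 0, 0]]]'

```text
t: 6.0
tool_pos: [0.5192, 0.2146, 0.2264]
tool_rot: [-3.116, -0.398, -0.0]
contact_force: [1.3, -0.3, -1.3]
opening: 0.0233
grip_force: 51.1
```

```bash
python3 rel.py [0.447,-0.006,0.256]
```

```text
t 6.0 pos [0.5192 0.2146 0.2264] F [ 1.3 -0.3 -1.3] open 0.02327570714062199 gf 51.12224757671356 yaw 0.2538 tilt [0.0003 0.0001] q6 1.5764139661429013
tool shift [-0.1253  0.1954 -0.0296]
```

shift_gripper --increments '[[0.01, [0, 0.003, -0.005], [0, 0, 0]], [0.01, [-0.003, 0.008, -0.01], [0, 0, 0]], [0.01, [-0.01, 0.018, -0.02], [0, 0, 0]], [0.01, [-0.02, 0.03, -0.03], [0, 0, 0]], [0.01, [-0.029, 0.045, -0.03], [0, 0, 0]], [0.01, [-0.038, 0.06, -0.03], [0, 0, 0]], [0.01, [-0.048, 0.075, -0.03], [0, 0, 0]], [0.01, [-0.058, 0.09, -0.03], [0, 0, 0]], [0.01, [-0.067, 0.105, -0.03], [0, 0, 0]], [0.01, [-0.077, 0.12, -0.03], [0, 0, 0]], [0.01, [-0.086, 0.135, -0.03], [0, 0, 0]], [0.01, [-0.096, 0.15, -0.03], [0, 0, 0]], [0.01, [-0.105, 0.165, -0.03], [0, 0, 0]], [0.01, [-0.114, 0.178, -0.03], [0, 0, 0]], [0.01, [-0.12, 0.187, -0.03], [0, 0, 0]], [0.01, [-0.124, 0.193, -0.03], [0, 0, 0]], [0.01, [-0.125, 0.195, -0.03], [0, 0, 0]], [0.01, [-0.125, 0.195, -0.03], [0, 0, 0]], [0.01, [-0.125, 0.195, -0.03], [0, 0, 0]], [0.01, [-0.125, 0.195, -0.03], [0, 0, 0]]]'

```text
t: 7.67
tool_pos: [0.4476, -0.005, 0.2563]
tool_rot: [-3.116, -0.399, -0.0]
contact_force: [0.2, -1.2, -2.4]
opening: 0.0233
grip_force: 51.1
```

```bash
python3 rel.py [0.447,-0.006,0.256]
python3 -c "
from h import *
a=ctrl.get_image('side')[180:340,260:420,::-1];b=ctrl.get_image('top')[180:340,240:400,::-1]
cv2.imwrite('pics/s4.png',cv2.resize(np.hstack([a,b]),None,fx=2.5,fy=2.5,interpolation=2))"
```

```text
t 7.6667 pos [ 0.4476 -0.005   0.2563] F [ 0.2 -1.2 -2.4] open 0.023281617991731663 gf 51.08608782291412 yaw 0.2546 tilt [-0.      0.0003] q6 1.1383075319732994
tool shift [-0.0009  0.0008  0.0003]
```

View pics/s4.png

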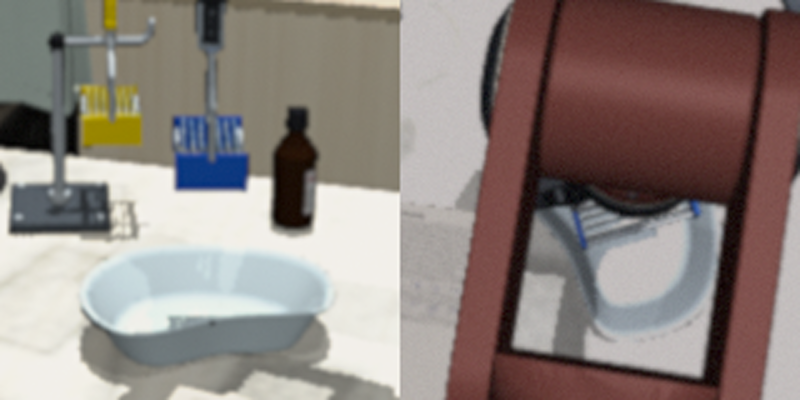

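The carrier hangs level above the dish in the side view, with its body at (211,155), well above the rim. One cross-check of the dish's middle from the side view, plus settling rows.

shift_gripper --increments '[[0.01, [0, 0, 0], [0, 0, 0]], [0.01, [0, 0, 0], [0, 0, 0]], [0.01, [0, 0, 0], [0, 0, 0]], [0.01, [0, 0, 0], [0, 0, 0]], [0.01, [0, 0, 0], [0, 0, 0]], [0.01, [0, 0, 0], [0, 0, 0]]]' --lines "1,2"

```text
t: 8.27
tool_pos: [0.4475, -0.0055, 0.2563]
```

Run:
```python
from h import *
# side rim: left, right, back, front extremes
uv=np.array([(82,290),(334,295),(200,247),(230,325)])/2.5+[260,180]
print(plane("side",uv,.046).round(3))
print("carrier bottom front edge",plane("side",np.array([(176,188),(246,190)])/2.5+[260,180],.149).round(3))
```

```text
[[ 0.541  0.037  0.046]
 [ 0.338 -0.009  0.046]
 [ 0.465 -0.069  0.046]
 [ 0.41   0.063  0.046]]
carrier bottom front edge [[0.462 0.04  0.149]
 [0.408 0.029 0.149]]
```

```bash
python3 -c "
from station import ctrl
print(ctrl.finish_job())"
```

```text
the job is handed in; nothing more can be done
None
```

The blue carrier is off its hook and held level and steady over the middle of the dish, its underside about 10 cm above the rim; the job is handed in, but no verdict came back.

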